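Unlock the handle case and hold its gate wide

ROBOT

A 7-joint arm with a two-finger parallel gripper is mounted at the origin on the work surface. World frame = base frame: x ahead of the robot, y to its left, z up, the work surface at z = 0. Lengths are in m, angles in degrees, forces in N, time in s.
With the tool pointing down it reaches from about 0.425 to 0.8 m from the base axis. Payload 8.3 kg.
Tool frame: the origin (TCP) lies at the very end of the fingers, on their centre line; the grasp point (between the pads) lies 19 mm behind it; z points along the fingers, y is the direction in which the jaws open and shut (so a half turn about z gives the same grasp; the last joint's range is limited). The gripper opens to 85 mm and grips with 20 to 120 N. Pads are 22 mm wide; open, the fingers measure 114 mm over their backs; the gripper's body (76 mm by 85 mm) begins 54 mm behind the grasp point. The pads swing forward as they close: fully open they stand 13 mm farther back than shut.
Start: joints at [-3.604, 21.967, 0.94, 78.501, -0.361, 79.538, -2.664], TCP at [0.625, 0, 0.231] pointing down, gripper open.
Joint ranges: [-169.22, 169.22], [-14.56, 117.87], [-87.37, 89.26], [10.42, 133.3], [-82.24, 262.24], [0.94, 117.77], [-172.7, 172.7]. Speed limits (degrees/s): [136.94, 136.94, 172.46, 172.46, 180, 180, 180].

INTERFACE

Orientations are given as [roll, pitch, yaw] about the fixed x, y, z axes, in that order (R = Rz(yaw) Ry(pitch) Rx(roll)).
In Python, from rig import arm gives the robot as it stands. The module is installed in compiled form; this text tells all that it offers.
- The arm moves only by the shell command python3 -m creep 'ROWS' [OPENING] [FORCE]. ROWS is JSON, a list that holds one entry, the list of rows, each a list of 6 numbers: the shift along the tool's x, y, z in cm, then the turn, a rotation vector about the tool's x, y, z in degrees. A call has exactly 10 rows; each row is the pose to reach, as a shift and turn from the pose measured when the call began, along the tool's axes at that moment; what a row does not reach only later rows make up. A row lasts 1/10 s, in which the tool goes at most 50 mm and 8.59 degrees, less where a joint would pass 70% of its speed; a pose out of reach is approached as far as the arm can. A call with a gripper value outside its range is refused whole. OPENING is the gripper command: -1 is fully open, 1 is shut, values between are in proportion, set as the call begins (- or left out, the last holds). The fingers move at their own pace and stop on an object; FORCE is the grip in N (left out, the last holds). Time passes only in rows, so rows that repeat a pose let the fingers close, or fill a call up. It gives the time, the measured TCP pose, the force and the opening at its end, in the units of the state.
- arm.sense(): the state, without advancing time (a new reading comes with each control period).
- arm.snapshot(name): name is "scene" or "side" or "wrist"; returns a dict with "image" (400x640x3 uint8, red, green, blue), "fovy" (degrees; the focal length in pixels is half the picture's height over the tangent of half this angle, whatever the lens; pixels are square), "cx", "cy" (the principal point, pixels), "origin" and "orientation" of the camera in the world; the wrist camera has in their place "hand_eye" (4x4, takes a point from camera to tool coordinates, whose origin is the TCP and whose axes are the flange's). Camera axes: x right, y down, z forward; pixel columns grow to the right and rows downward; lengths in m; the calibration is good to about 2 mm. A picture is of the moment at which its call begins: read the wrist's pose just before it. There is no depth.
- arm.job_done(): hands the job in, once; it reports no verdict.
Trained networks look in the newest picture that a camera, given by its name, has taken for a name from the list of things; names that differ only in an ending like _2 or _b are one class to them, and where a whole thing is asked for, a point or a joint stands for the part that bears it (a point fixed in the world has none). Each returns a list of dicts, best first, with "conf" (0 to 1); they miss things now and then, are a little off and sometimes report something else, mostly with a low value. They report only what shows in the picture. A call takes as long as a camera call.
- arm.recognise(query, camera): "rect" ([left, top, width, height] in pixels, round what is visible of it).
The state is a dict: "time": time; "joint_positions": joint angles; "dq": joint speeds; "effort": joint torques, N m; "ee_pos": TCP position; "orientation": TCP orientation; "wrist_force": force on the tool from outside, world axes, zero at the start; "ft_torque": the same for the moment, N m; "finger_gap": opening from 0.0 (shut) to 1.0 (fully open).
Only numpy, scipy, OpenCV 4.12 (cv2) and the standard library are available. Lean on these libraries where they do the work, as an engineer would, in place of code of your own. Each camera call takes 0.05 s, during which the arm holds its last target.

TASK

The wooden case of curling-stone handles is locked: turn its clamp knob anticlockwise as far as its stop, squeeze the rear (copper) catch fully together, then the front (brass) catch fully together. Take the gate's upright post and swing the gate out past its detent until it stands wide open, about square to the front of the case or farther, so that the fitter can draw the handles out; finish while still gripping the post and holding the gate there, because by itself it swings back. Leave the other things on the bench where they lie.

Things in the scene. Friction and masses are not known exactly. Their poses are not given: they have to be found in the camera images.
- handle_case: slatted wooden case fixed to the bench, 170 mm deep by 230 wide, flat dark green roof 90 mm up. Origin on the bench near its middle; x points from its front (gate, robot side) to its back, y left seen from the robot, z up. On the roof: front catch (front middle), rear catch 78 mm behind it, clamp knob (rear right). Low metal links on the roof reach 102 mm above the bench: stay above
- knob_grip (a point): fixed point on the clamp knob's axis, 124 mm above the bench, the height to grip: a black bar 44 mm long, 12 thick, 110 to 136 mm above the bench. At joint value 0 its length lies along the case's x axis with the white mark on its top at the end nearer the robot
- clamp_knob (a joint): knob angle, rad, growing anticlockwise seen from above; starts at 0 to 0.2, stop at 1.4, stays where left (0.06 Nm friction). Near 0 its brass nose blocks the rear catch; from about 1.0 that catch is free
- catch_rear_mid (a point): fixed mid point between the rear catch's two upright copper ears, 120 mm above the bench. They stand in front of and behind it along the case's x axis, each 18 mm wide, 6 thick, tops 136 mm above the bench; 52 mm over their outer faces when open, 32 mm when fully squeezed. Between them a housing rises to 110 mm
- catch_rear (a joint): travel of the rear catch's front ear, m: 0 open, 0.010 fully squeezed. Its ears are linked and move equally towards each other; a squeeze of about 5 N closes them and they stay where left. Blocked until the clamp knob is turned; until squeezed it blocks the front catch
- catch_front_mid (a point): fixed mid point between the front catch's two upright brass ears, 120 mm above the bench. Sizes as the rear catch, but turned: the ears stand left and right of it along the case's y axis; 52 mm over their outer faces when open, 32 mm when fully squeezed
- catch_front (a joint): travel of the front catch's right ear, m: 0 open, 0.010 fully squeezed; linked ears, about 5 N, stays where left. It moves the brass hook that holds the gate; blocked until the rear catch is squeezed
- gate_post: upright round wooden post on the gate's top, its handle, turning freely about its own axis: 16 mm thick (topmost 10 mm: 18 mm), free from 91 to 153 mm above the bench, origin on its axis 130 mm above the bench, 130 mm from the hinge axis. It moves with the gate; with the gate shut it stands at the case's front, right of the middle
- gate_hinge (a point): fixed point on the gate's upright hinge axis, at the gate's left end seen from the robot, 90 mm above the bench. Seen from above the gate opens clockwise about it: its right end swings out towards the robot, then to the left
- gate (a joint): gate angle, rad: 0 shut (along the case's front), 1.57 square to the front, stop at 1.75. A spring shuts it (0.4 to 2.2 N at the post). A spring roller detent resists between about 0.65 and 0.9 (up to some 3 N more at the post); once past it, a gate let go swings back to about 1.0 and rests on the detent
- feeler_block: steel feeler gauge block, 90 x 32 x 36 mm, origin under its centre (bystander)
- honing_stone: grey honing stone, 150 x 50 x 24 mm, origin under its centre (bystander)
- tin_cup: tin cup with a side handle, 76 mm across, 75 mm high, origin under its centre (bystander)
- mallet: boxwood mallet lying on its side, about 250 mm long, head 100 mm wide and 56 mm thick, origin on the bench under the middle of its length (bystander)

How it is judged:
By the outcome, as a careful person would: the job done as asked, in the order asked, and still so for the second after the job is handed in, while the arm keeps its last pose, push and grip.
It also fails if it takes over 67 s, if anything falls off the work surface, if the arm or the gripper's body presses on something with over 40 N, if the wrist force passes 120 N, or if a joint passes its speed limit or range.

## Working session

There is one attempt and no reset: what is moved stays moved. The work goes in short steps, Python scripts to look and compute and a shell command to move; the robot and the scene stay as the last step left them, time stands still between calls to the robot, and variables do not carry over. Pictures are saved under pics/ and viewed, and the job is handed in when it is done.

```bash
mkdir -p pics; cat > h.py <<'E'
import numpy as np, cv2
from scipy.spatial.transform import Rotation as R
from rig import arm
def snap(n,fn):
    s=arm.sense(); d=arm.snapshot(n); cv2.imwrite('pics/'+fn,cv2.cvtColor(d['image'],cv2.COLOR_RGB2BGR))
    return d,s
E
python3 - <<'E'
from h import *
for n in ['scene','side','wrist']:
    d,s=snap(n,n+'1.png')
    print(n,{k:np.round(np.array(v,dtype=float),4).tolist() for k,v in d.items() if k!='image'})
    for q in ['handle_case','clamp_knob','catch_rear','catch_front','gate_post','feeler_block','honing_stone','tin_cup','mallet']:
        print(q,[(r['rect'],round(r['conf'],2)) for r in arm.recognise(q,n)[:2]])
print(arm.sense())
E
```

```text
scene {'fovy': 50.605, 'cx': 324.7247, 'cy': 201.2319, 'origin': [1.4821, 0.0342, 0.6688], 'orientation': [-122.3492, -1.1522, 91.9106]}
handle_case [([293.8, 178.2, 108.1, 109.3], 0.9)]
clamp_knob [([314.6, 203.2, 12.1, 26.7], 0.7)]
catch_rear [([321.0, 210.8, 44.2, 16.2], 0.6)]
catch_front [([346.7, 195.1, 8.6, 16.2], 0.57), ([314.3, 207.6, 12.7, 21.8], 0.41)]
gate_post [([330.0, 182.5, 10.6, 22.3], 0.71)]
feeler_block [([174.1, 181.1, 16.4, 23.9], 0.73)]
honing_stone [([127.8, 223.1, 27.8, 31.4], 0.84), ([296.4, 180.3, 112.5, 108.7], 0.65)]
tin_cup [([436.1, 179.0, 39.1, 36.9], 0.77)]
mallet [([466.1, 213.4, 62.1, 76.0], 0.84)]
side {'fovy': 44.3426, 'cx': 317.5038, 'cy': 194.573, 'origin': [0.3417, -1.2553, 1.0091], 'orientation': [-125.2521, 0.5859, -10.931]}
handle_case [([309.1, 158.8, 60.1, 65.1], 0.9)]
clamp_knob [([343.3, 181.4, 9.5, 13.3], 0.47), ([282.0, 135.2, 57.0, 27.7], 0.19)]
catch_rear [([334.2, 169.1, 10.9, 22.6], 0.42)]
catch_front []
gate_post []
feeler_block [([276.8, 305.5, 37.6, 30.4], 0.83)]
honing_stone [([353.9, 293.6, 59.5, 42.7], 0.96), ([307.7, 163.0, 7.
[... 559 characters left out ...]
[]
{'time': 1.5, 'joint_positions': array([-3.60130488, 21.96772977,  0.93927663, 78.50003904, -0.3599921 ,
       79.53729351, -2.66445492]), 'dq': array([ 0.04241149,  0.04828929,  0.05387108, -0.06133625,  0.04892792,
       -0.03513607, -0.03059419]), 'effort': array([ 2.66453035e-04, -6.27325273e+01,  8.42944477e-01, -3.72075856e+01,
        1.64944294e-02,  2.90128053e-03,  1.30317969e-05]), 'ee_pos': array([6.24993805e-01, 1.69119601e-05, 2.31280753e-01]), 'orientation': array([-1.79997687e+02, -2.54413854e-03,  9.00003716e+01]), 'wrist_force': array([ 0.01017212, -0.4750853 ,  0.08333011]), 'ft_torque': array([-0.0079785 , -0.0229779 , -0.02042794]), 'finger_gap': 1.0020195838972958}
```

View pictures.

View pics/scene1.png

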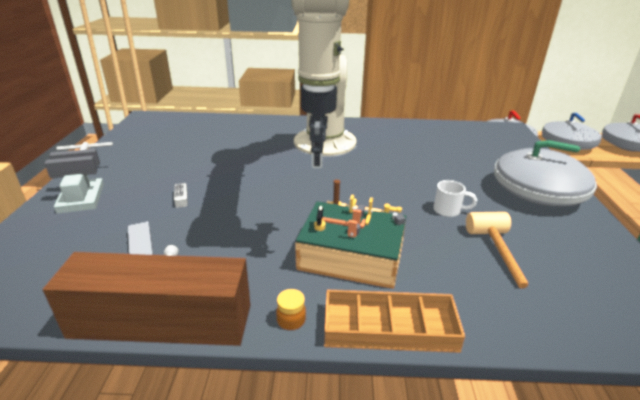

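View pics/wrist1.png

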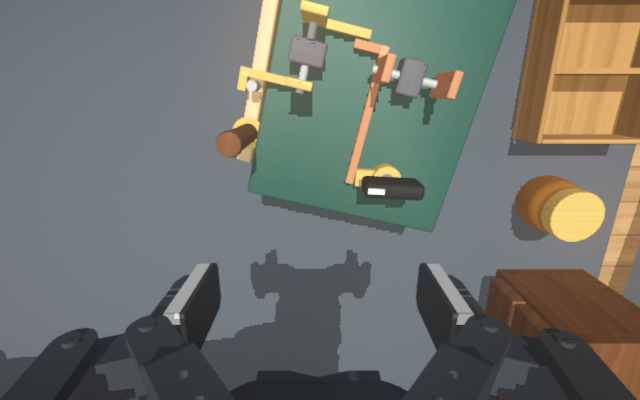

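View pics/side1.png

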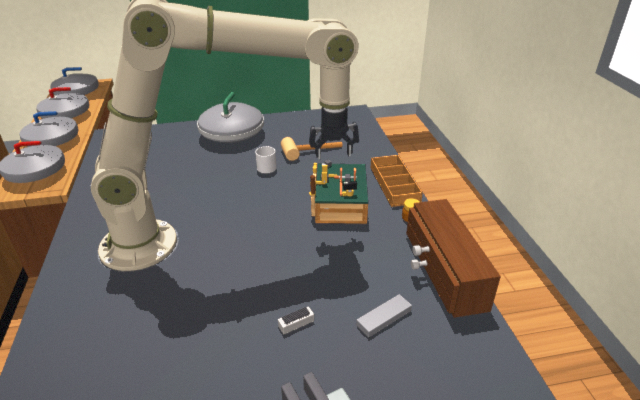

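```bash
python3 - <<'E'
import cv2
a=cv2.imread('pics/wrist1.png')[0:240,200:520]
cv2.imwrite('pics/w1z.png',cv2.resize(a,None,fx=2.5,fy=2.5,interpolation=cv2.INTER_CUBIC))
E
```

```text
(no output)
```

View pics/w1z.png

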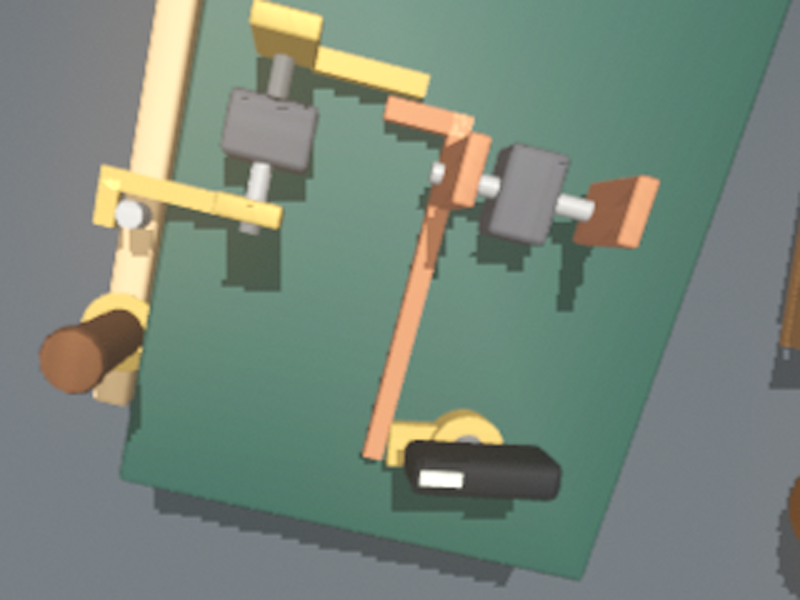

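```bash
cat >> h.py <<'E'
def campose(d,s):
    if 'hand_eye' in d:
        T=np.eye(4);T[:3,:3]=R.from_euler('xyz',s['orientation'],degrees=True).as_matrix();T[:3,3]=s['ee_pos']
        return T@np.array(d['hand_eye'])
    T=np.eye(4);T[:3,:3]=R.from_euler('xyz',d['orientation'],degrees=True).as_matrix();T[:3,3]=d['origin'];return T
def back(T,fovy,cx,cy,u,v,z):
    f=200/np.tan(np.radians(fovy/2)); r=T[:3,:3]@np.array([(u-cx)/f,(v-cy)/f,1]); o=T[:3,3]
    return o+r*(z-o[2])/r[2]
def proj(T,fovy,cx,cy,p):
    f=200/np.tan(np.radians(fovy/2)); c=T[:3,:3].T@(np.asarray(p)-T[:3,3]); return np.array([cx+f*c[0]/c[2],cy+f*c[1]/c[2]])
E
python3 - <<'E'
import sys
from h import *
HE=np.array([[0.0006, -0.9518, -0.3068, 0.0782], [1.0, 0.0007, -0.0004, -0.0007], [0.0006, -0.3068, 0.9518, -0.1422], [0.0, 0.0, 0.0, 1.0]])
T=campose({'hand_eye':HE},{'orientation':[180,0,90],'ee_pos':[.625,0,.2313]})
np.save('T1.npy',T)
for n,x,y,z in [('post',70,360,.153),('rf',480,172,.136),('rr',645,212,.136),('hous_r',530,190,.11),('fh',272,128,.11),('fl',288,14,.136),('fr',248,208,.136),('c1',122,478,.09),('c2',580,578,.09),('knobA',415,483,.136),('knobB',556,483,.136),('mark',441,480,.136)]:
    print(n,np.round(back(T,60.8073,318.0134,200.1989,200+x/2.5,y/2.5,z),4))
E
```

```text
post [0.5661 0.0452 0.153 ]
rf [0.6723 0.0916 0.136 ]
rr [0.7165 0.0817 0.136 ]
hous_r [0.6924 0.0882 0.11  ]
fh [0.6176 0.1047 0.11  ]
fl [0.6224 0.1281 0.136 ]
fr [0.6118 0.0827 0.136 ]
c1 [ 0.5642 -0.005   0.09  ]
c2 [ 0.7268 -0.0424  0.09  ]
knobA [0.6591 0.007  0.136 ]
knobB [0.7001 0.0071 0.136 ]
mark [0.6666 0.0079 0.136 ]
```

```bash
python3 -m creep '[[[0.1,0.8,0.8,0,0,8.5],[0.2,1.6,1.6,0,0,17],[0.3,2.4,2.4,0,0,25.5],[0.4,3.2,3.2,0,0,34],[0.5,4.0,4.0,0,0,42.5],[0.6,4.7,4.8,0,0,51],[0.7,5.4,5.5,0,0,59.5],[0.7,5.5,6.0,0,0,68],[0.7,5.5,6.0,0,0,76.5],[0.7,5.5,6.0,0,0,85]]]' -0.2 30
python3 -m creep '[[[0,0,0,0,0,2],[0,0,0,0,0,5],[0,0,0,0,0,5],[0,0,0,0,0,5],[0,0,0,0,0,5],[0,0,0,0,0,5],[0,0,0,0,0,5],[0,0,0,0,0,5],[0,0,0,0,0,5],[0,0,0,0,0,5]]]'
python3 - <<'E'
from h import *
d,s=snap('wrist','w2.png')
T=campose(d,s); np.save('T2.npy',T); print(s['ee_pos'],s['orientation'],s['joint_positions'],s['finger_gap'])
E
```

```text
time: 2.5
ee_pos: [0.6799, 0.0071, 0.1708]
orientation: [-180.0, 0.0, 4.7]
wrist_force: [0.5, 0.6, -0.4]
finger_gap: 0.6
time: 3.5
ee_pos: [0.6799, 0.0072, 0.1708]
orientation: [-180.0, 0.0, -0.3]
wrist_force: [0.2, 0.4, 0.2]
finger_gap: 0.603
[0.67990408 0.00715014 0.17082276] [-1.79998036e+02  3.91782752e-02 -3.34714331e-01] [-14.18818838  31.2391458   16.83086641  74.23446389  -8.91146554
  75.83287647 -87.81768361] 0.6030439842460773
```

View pics/w2.png

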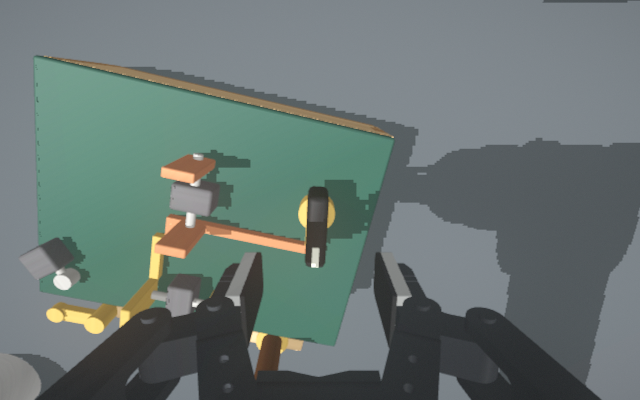

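```bash
python3 - <<'E'
import numpy as np
from h import *
T=np.load('T2.npy');K=(60.8073,318.0134,200.1989)
for n,u,v,z in [('near',316,265,.136),('far',318,190,.136),('rf',182,243,.136),('rr',186,173,.136),('c',394,137,.09)]: print(n,back(T,*K,u,v,z).round(4))
for p in [[.6796,.007,.136],[.6796,.007,.105]]: print(proj(T,*K,p))
E
```

```text
near [0.661  0.0081 0.136 ]
far [0.7063 0.0067 0.136 ]
rf [0.6755 0.0841 0.136 ]
rr [0.7161 0.0768 0.136 ]
c [ 0.7285 -0.0428  0.09  ]
[317.68654859 235.53311964]
[317.65149986 216.2407458 ]
```

```bash
python3 -m creep '[[[0.2,0,1,0,0,0],[0.2,0,2.2,0,0,0],[0.2,0,3.4,0,0,0],[0.2,0,4.6,0,0,0],[0.2,0,5.6,0,0,0],[0.2,0,6.4,0,0,0],[0.2,0,6.4,0,0,0],[0.2,0,6.4,0,0,0],[0.2,0,6.4,0,0,0],[0.2,0,6.4,0,0,0]]]'
python3 -m creep '[[[0,0,0,0,0,0],[0,0,0,0,0,0],[0,0,0,0,0,0],[0,0,0,0,0,0],[0,0,0,0,0,0],[0,0,0,0,0,0],[0,0,0,0,0,0],[0,0,0,0,0,0],[0,0,0,0,0,0],[0,0,0,0,0,0]]]' 1 30
python3 - <<'E'
from h import *
d,s=snap('wrist','w3.png'); print(s['wrist_force'],s['ft_torque'])
E
```

```text
time: 4.55
ee_pos: [0.6823, 0.0071, 0.1076]
orientation: [-180.0, -0.0, -0.3]
wrist_force: [-0.3, 0.1, -0.1]
finger_gap: 0.605
time: 5.55
ee_pos: [0.6824, 0.0081, 0.108]
orientation: [-179.9, -0.1, -0.3]
wrist_force: [-2.2, 4.4, 5.8]
finger_gap: 0.139
[-2.24070157  4.4269849   5.76808264] [ 0.97955307  0.40027115 -0.05029355]
```

View pics/w3.png

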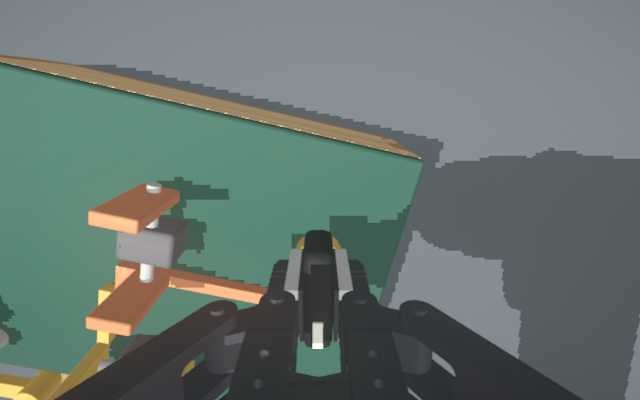

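```bash
python3 -m creep '[[[0,0,0,0,0,-6],[0,0,0,0,0,-12],[0,0,0,0,0,-19],[0,0,0,0,0,-26],[0,0,0,0,0,-33],[0,0,0,0,0,-40],[0,0,0,0,0,-47],[0,0,0,0,0,-54],[0,0,0,0,0,-60],[0,0,0,0,0,-65]]]'
python3 -m creep '[[[0,0,0,0,0,-2],[0,0,0,0,0,-4],[0,0,0,0,0,-6],[0,0,0,0,0,-7],[0,0,0,0,0,-8],[0,0,0,0,0,-9],[0,0,0,0,0,-10],[0,0,0,0,0,-10],[0,0,0,0,0,-10],[0,0,0,0,0,-10]]]'
python3 - <<'E'
from h import *
d,s=snap('wrist','w4.png'); print(s['wrist_force'],s['ft_torque'])
E
```

```text
time: 6.6
ee_pos: [0.6818, 0.0094, 0.1081]
orientation: [-179.9, -0.1, 65.0]
wrist_force: [-4.6, 4.8, 5.4]
finger_gap: 0.137
time: 7.6
ee_pos: [0.6816, 0.0095, 0.1082]
orientation: [-179.9, -0.2, 74.9]
wrist_force: [-2.7, 4.4, 5.2]
finger_gap: 0.137
[-2.7240525   4.43746803  5.21202335] [ 1.06764139  0.58469773 -2.14560759]
```

View pics/w4.png

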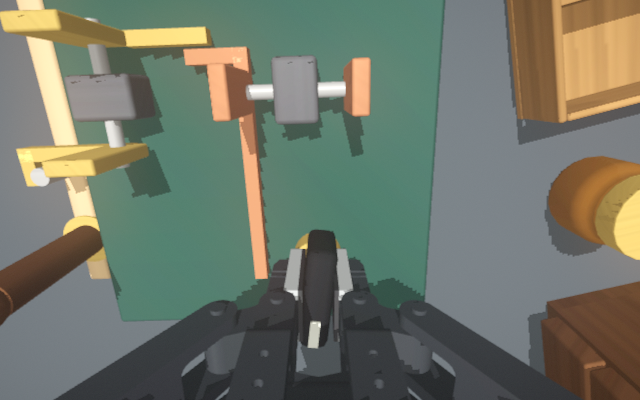

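```bash
python3 -m creep '[[[0,0,0,0,0,0],[0,0,0,0,0,0],[0,0,0,0,0,0],[0,0,0,0,0,0],[0,0,0,0,0,0],[0,0,-1,0,0,0],[0,0,-2.5,0,0,0],[0,0,-4,0,0,0],[0,0,-5.5,0,0,0],[0,0,-5.5,0,0,0]]]' -0.5
python3 - <<'E'
from h import *
K=(60.8073,318.0134,200.1989)
HE=np.array([[0.0006, -0.9518, -0.3068, 0.0782], [1.0, 0.0007, -0.0004, -0.0007], [0.0006, -0.3068, 0.9518, -0.1422], [0.0, 0.0, 0.0, 1.0]])
T=campose({'hand_eye':HE},{'orientation':[-179.9,-.2,74.9],'ee_pos':[.6816,.0095,.1082]})
a=back(T,*K,219,91,.136);b=back(T,*K,360,87,.136);print(a,b,(a+b)/2,np.degrees(np.arctan2(*(b-a)[1::-1])),np.linalg.norm(b-a))
d,s=snap('wrist','w5.png'); T=campose(d,s);np.save('T5.npy',T); print(s['ee_pos'],s['orientation'])
E
```

```text
time: 8.65
ee_pos: [0.6835, 0.0093, 0.1674]
orientation: [179.8, -0.3, 74.9]
wrist_force: [0.3, -0.6, -0.2]
finger_gap: 0.749
[0.67054529 0.09314884 0.136     ] [0.7144566  0.08258844 0.136     ] [0.69250094 0.08786864 0.136     ] -13.522491396683407 0.04516331806667854
[0.68345733 0.0092591  0.16742576] [179.75061682  -0.29031567  74.85991397]
```

View pics/w5.png

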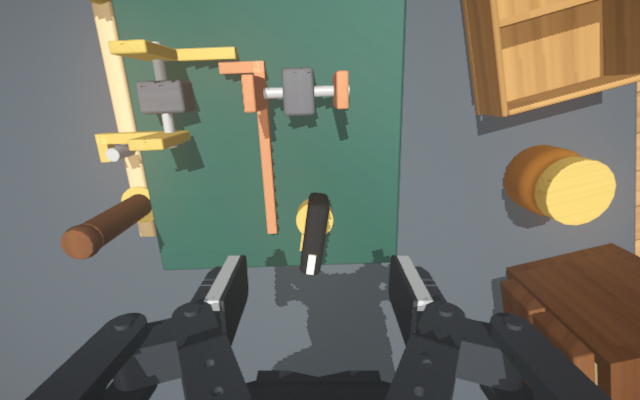

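```bash
python3 - <<'E'
from h import *
K=(60.8073,318.0134,200.1989);T=np.load('T5.npy')
for n,u,v,z in [('rf',250,92,.136),('rr',343,89,.136),('post',84,240,.153),('c1',163,270,.09),('c2',397,263,.09),('knob1',316,198,.136),('knob2',311,272,.136),('fl',130,49,.136),('fr',163,142,.136)]: print(n,back(T,*K,u,v,z).round(4))
E
```

```text
rf [0.6712 0.0927 0.136 ]
rr [0.7152 0.0823 0.136 ]
post [0.5717 0.0465 0.153 ]
c1 [ 0.5633 -0.0051  0.09  ]
c2 [ 0.7277 -0.0441  0.09  ]
knob1 [0.6881 0.0322 0.136 ]
knob2 [ 0.6736 -0.0099  0.136 ]
fl [0.6231 0.1256 0.136 ]
fr [0.621  0.0812 0.136 ]
```

```bash
python3 -m creep '[[[1.5,-0.2,0,0,0,-1],[3.2,-0.4,0,0,0,-2.2],[5,-0.7,0,0,0,-2.2],[6.6,-0.9,0,0,0,-2.2],[7.75,-1.05,0,0,0,-2.2],[7.75,-1.05,0,0,0,-2.2],[7.75,-1.05,0,0,0,-2.2],[7.75,-1.05,0.7,0,0,-2.2],[7.75,-1.05,1.4,0,0,-2.2],[7.75,-1.05,1.4,0,0,-2.2]]]' -0.7
python3 - <<'E'
from h import *
d,s=snap('wrist','w6.png'); T=campose(d,s);np.save('T6.npy',T); print(s['ee_pos'],s['orientation'])
K=(d['fovy'],d['cx'],d['cy'])
print(proj(T,*K,[.6935,.087,.136]),proj(T,*K,[.6935,.087,.11]))
E
```

```text
time: 9.7
ee_pos: [0.692, 0.0857, 0.1499]
orientation: [-180.0, -0.2, 77.0]
wrist_force: [0.9, 1.0, -0.4]
finger_gap: 0.851
[0.69203829 0.08574494 0.14991633] [-1.79993084e+02 -1.67058036e-01  7.69904895e+01]
[321.51284708 249.53356806] [321.08635303 229.63594881]
```

View pics/w6.png

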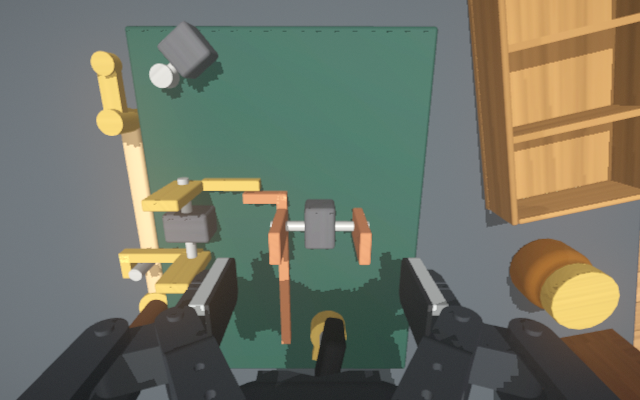

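```bash
python3 -m creep '[[[0.15,0.1,1,0,0,0],[0.15,0.1,2,0,0,0],[0.15,0.1,3,0,0,0],[0.15,0.1,3.8,0,0,0],[0.15,0.1,4.3,0,0,0],[0.15,0.1,4.3,0,0,0],[0.15,0.1,4.3,0,0,0],[0.15,0.1,4.3,0,0,0],[0.15,0.1,4.3,0,0,0],[0.15,0.1,4.3,0,0,0]]]'
python3 -m creep '[[[0,0,0,0,0,0],[0,0,0,0,0,0],[0,0,0,0,0,0],[0,0,0,0,0,0],[0,0,0,0,0,0],[0,0,0,0,0,0],[0,0,0,0,0,0],[0,0,0,0,0,0],[0,0,0,0,0,0],[0,0,0,0,0,0]]]' 1 40
python3 - <<'E'
from h import *
d,s=snap('wrist','w7.png'); print(s['wrist_force'],s['ft_torque'])
E
```

```text
time: 10.75
ee_pos: [0.6939, 0.0874, 0.1081]
orientation: [179.9, -0.2, 77.0]
wrist_force: [-0.3, 0.3, 0.5]
finger_gap: 0.848
time: 11.75
ee_pos: [0.6934, 0.0879, 0.1087]
orientation: [180.0, -0.2, 77.0]
wrist_force: [-4.8, 0.8, 5.0]
finger_gap: 0.362
[-4.75950663  0.84627215  5.04270043] [ 0.15445007  1.20065327 -0.09033657]
```

View pics/w7.png

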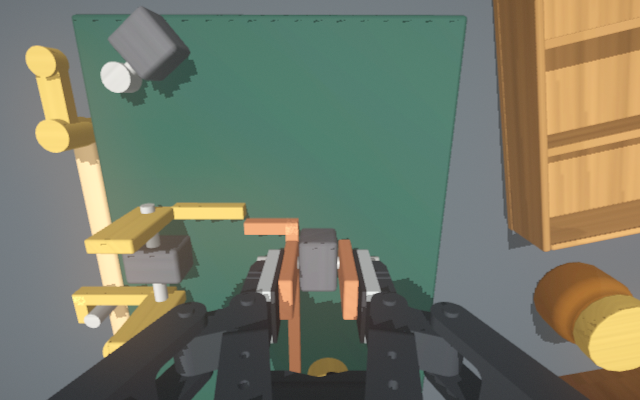

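```bash
python3 -m creep '[[[0,0,0,0,0,0],[0,0,0,0,0,0],[0,0,0,0,0,0],[0,0,-0.2,0,0,0],[0,0,-1.2,0,0,0],[0,0,-2.6,0,0,0],[0,0,-4,0,0,0],[0,-0.5,-5.5,0,0,8],[0,-1.5,-6,0,0,16],[0,-3,-6,0,0,24]]]' -0.7
python3 -m creep '[[[0,-1,0,0,0,8],[0,-2,0,0,0,16],[0,-3,0,0,0,24],[0,-4,0,0,0,32],[0,-4.8,0,0,0,40],[0,-4.8,0,0,0,48],[0,-4.8,0,0,0,56],[0,-4.8,0,0,0,64],[0,-4.8,0,0,0,66],[0,-4.8,0,0,0,66]]]'
python3 - <<'E'
from h import *
d,s=snap('wrist','w8.png'); T=campose(d,s);np.save('T8.npy',T); print(s['ee_pos'],s['orientation'],s['joint_positions'])
K=(d['fovy'],d['cx'],d['cy'])
print(proj(T,*K,[.6175,.1057,.136]),proj(T,*K,[.6175,.1057,.11]))
E
```

```text
time: 12.8
ee_pos: [0.6653, 0.0943, 0.1717]
orientation: [179.9, -0.4, 52.7]
wrist_force: [0.2, -0.0, -0.3]
finger_gap: 0.851
time: 13.8
ee_pos: [0.6277, 0.1237, 0.1732]
orientation: [-179.6, -0.4, -13.3]
wrist_force: [0.2, 0.5, 0.9]
finger_gap: 0.851
[0.62768872 0.12371356 0.17322503] [-179.61635505   -0.3596687   -13.34186826] [ -24.90948562   25.53789704   15.40154552   81.99409589   -7.09058977
   72.90860789 -112.25470257]
[352.08262431 243.23993798] [348.45715412 226.40814188]
```

View pics/w8.png

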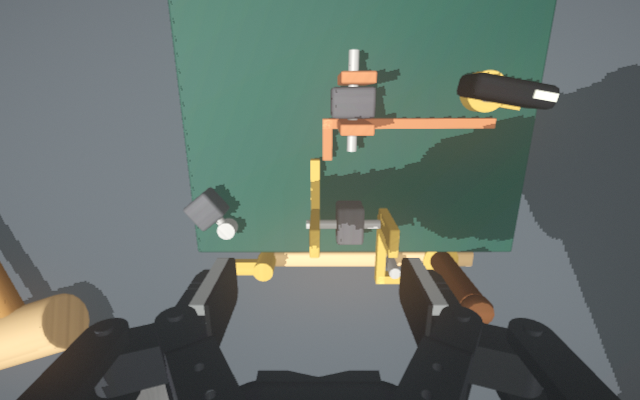

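```bash
python3 -m creep '[[[-0.3,1,0,0,0,0],[-0.6,2,0,0,0,0],[-0.6,2,0.5,0,0,0],[-0.6,2,1.5,0,0,0],[-0.6,2,2.5,0,0,0],[-0.6,2,2.5,0,0,0],[-0.6,2,2.5,0,0,0],[-0.6,2,2.5,0,0,0],[-0.6,2,2.5,0,0,0],[-0.6,2,2.5,0,0,0]]]'
python3 - <<'E'
from h import *
d,s=snap('wrist','w9.png'); T=campose(d,s);np.save('T9.npy',T); print(s['ee_pos'],s['orientation'])
K=(d['fovy'],d['cx'],d['cy'])
print(proj(T,*K,[.6175,.1057,.136]),proj(T,*K,[.6175,.1057,.11]))
E
```

```text
time: 14.85
ee_pos: [0.6176, 0.1058, 0.1482]
orientation: [-179.6, -0.4, -13.3]
wrist_force: [0.3, 0.9, -0.2]
finger_gap: 0.854
[0.61760543 0.10580546 0.14820187] [-179.60600775   -0.38083458  -13.2503909 ]
[317.51353398 253.72806405] [317.80840982 233.38826005]
```

View pics/w9.png

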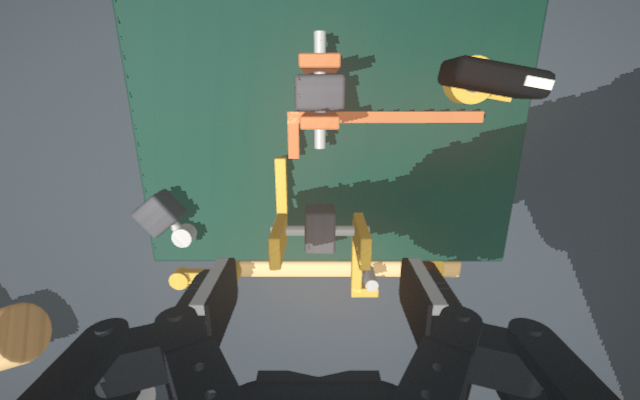

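```bash
python3 -m creep '[[[0,0.05,0.8,0,0,0],[0,0.05,1.6,0,0,0],[0,0.05,2.4,0,0,0],[0,0.05,3.2,0,0,0],[0,0.05,4,0,0,0],[0,0.05,4,0,0,0],[0,0.05,4,0,0,0],[0,0.05,4,0,0,0],[0,0.05,4,0,0,0],[0,0.05,4,0,0,0]]]' -0.65
python3 -m creep '[[[0,0,0,0,0,0],[0,0,0,0,0,0],[0,0,0,0,0,0],[0,0,0,0,0,0],[0,0,0,0,0,0],[0,0,0,0,0,0],[0,0,0,0,0,0],[0,0,0,0,0,0],[0,0,0,0,0,0],[0,0,0,0,0,0]]]' 1 40
python3 - <<'E'
from h import *
d,s=snap('wrist','w10.png'); print(s['wrist_force'],s['ft_torque'])
d,s=snap('scene','s10.png')
E
```

```text
time: 15.9
ee_pos: [0.618, 0.1056, 0.1086]
orientation: [-179.6, -0.4, -13.2]
wrist_force: [0.3, 0.5, -0.3]
finger_gap: 0.824
time: 16.9
ee_pos: [0.6185, 0.1051, 0.1095]
orientation: [-179.6, -0.5, -13.3]
wrist_force: [-1.4, -2.5, 6.8]
finger_gap: 0.358
[-1.44391995 -2.47799271  6.82221868] [-0.64688675  0.37032889  0.06085089]
```

View pics/w10.png

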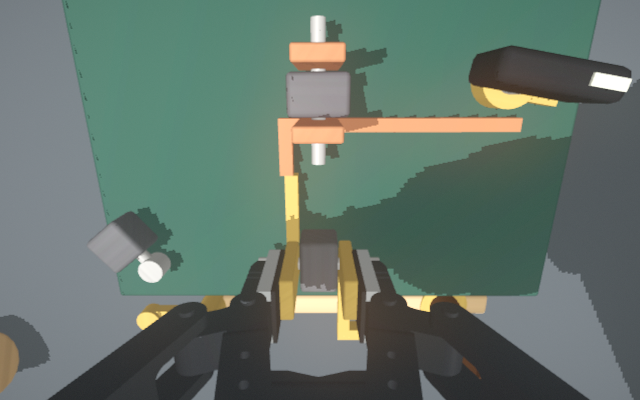

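```bash
python3 -m creep '[[[0,0,0,0,0,0],[0,0,0,0,0,0],[0,0,0,0,0,0],[0,0,-0.2,0,0,0],[0,0,-1.2,0,0,0],[0,0,-2.6,0,0,0],[0,0,-4,0,0,0],[0,0,-5.5,0,0,0],[0,0,-7,0,0,0],[0,0,-8,0,0,0]]]' -0.6
python3 - <<'E'
from h import *
K=(60.8073,318.0134,200.1989)
print(back(np.load('T8.npy'),*K,480,310,.153))
d,s=snap('wrist','w11.png'); T=campose(d,s);np.save('T11.npy',T); print(s['ee_pos'],s['orientation'])
for p in ([.566,.045,.153],[.572,.0465,.153]): print(proj(T,*K,p))
print(arm.recognise('gate_post','wrist')[:2])
E
```

```text
time: 18.0
ee_pos: [0.6182, 0.1047, 0.1919]
orientation: [-179.5, -0.6, -13.3]
wrist_force: [0.8, -0.0, -0.5]
finger_gap: 0.801
[0.56959686 0.04457762 0.153     ]
[0.61824719 0.10470261 0.19187714] [-179.5259509    -0.59865223  -13.276097  ]
[433.20405817 290.1343065 ]
[429.39822432 282.10615066]
[{'rect': [393.1, 234.9, 51.5, 56.8], 'conf': 0.78}]
```

View pics/w11.png

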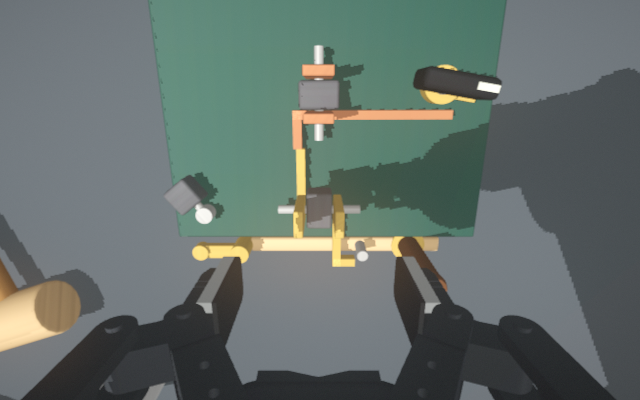

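View pics/s10.png

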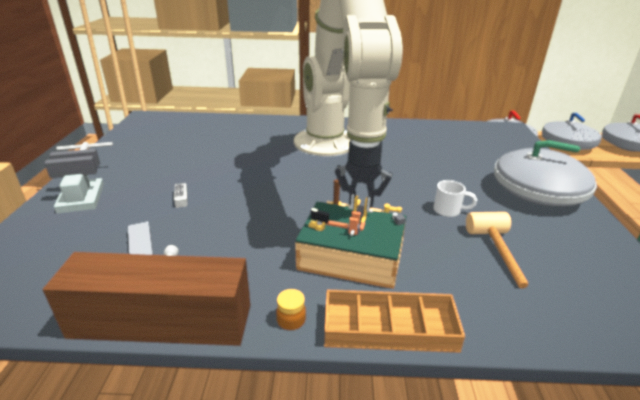

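```bash
python3 - <<'E'
from h import *
K=(60.8073,318.0134,200.1989);T=np.load('T11.npy')
for n,u,v,z in [('postbase',408,245,.091),('hA',242,247,.09),('hB',201,252,.09),('roofL',180,237,.09),('roofR',474,237,.09)]: print(n,back(T,*K,u,v,z).round(4))
E
```

```text
postbase [0.5674 0.0448 0.091 ]
hA [0.5947 0.1719 0.09  ]
hB [0.5979 0.2048 0.09  ]
roofL [0.6138 0.2166 0.09  ]
roofR [ 0.562  -0.0061  0.09  ]
```

```bash
python3 -m creep '[[[-0.8,1.5,0,0,0,0],[-1.8,3.5,0,0,0,0],[-2.8,5.5,0,0,0,0],[-3.5,6.9,0,0,0,0],[-3.5,6.9,0,0,0,0],[-3.5,6.9,0,0,0,0],[-3.5,6.9,0.5,0,0,0],[-3.5,6.9,1,0,0,0],[-3.5,6.9,1.2,0,0,0],[-3.5,6.9,1.2,0,0,0]]]' -0.05
python3 - <<'E'
from h import *
K=(60.8073,318.0134,200.1989)
d,s=snap('wrist','w12.png'); T=campose(d,s);np.save('T12.npy',T); print(s['ee_pos'],s['orientation'])
print(proj(T,*K,[.5685,.0455,.153]))
E
```

```text
time: 19.1
ee_pos: [0.5687, 0.0461, 0.178]
orientation: [-179.5, -0.6, -13.2]
wrist_force: [0.4, 0.8, 0.1]
finger_gap: 0.525
[0.56866358 0.04608542 0.1779629 ] [-179.53028353   -0.58780463  -13.23927577]
[318.62391478 243.11760292]
```

View pics/w12.png

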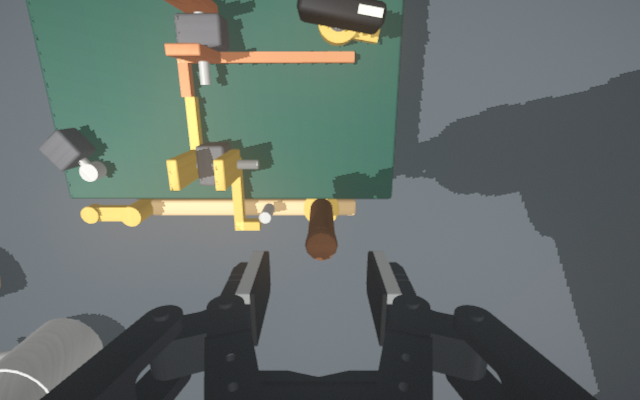

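```bash
python3 - <<'E'
from h import *
d={'fovy': 50.605, 'cx': 324.7247, 'cy': 201.2319, 'origin': [1.4821, 0.0342, 0.6688], 'orientation': [-122.3492, -1.1522, 91.9106]}
T=campose(d,None);K=(50.605,324.7247,201.2319)
for n,u,v,z in [('cup_bottom',448,214,0),('cup_top',449,184,.075),('cup handle',474,199,.04),('mallet head',488,232,0.0),('mallet head top',488,214,0.056)]: print(n,back(T,*K,u,v,z).round(3))
print(proj(T,*K,[.5685,.0455,.153]))
d={'fovy': 44.3426, 'cx': 317.5038, 'cy': 194.573, 'origin': [0.3417, -1.2553, 1.0091], 'orientation': [-125.2521, 0.5859, -10.931]}
T=campose(d,None);K=(44.3426,317.5038,194.573)
for n,u,v,z in [('cup_bottom',266,171,0),('cup_top',266,151,.075),('mallet head',290,150,.028)]: print(n,back(T,*K,u,v,z).round(3))
K=(60.8073,318.0134,200.1989);T=np.load('T12.npy')
for n,u,v,z in [('x',45,340,.075),('xb',45,340,.0)]: print(n,back(T,*K,u,v,z).round(3))
E
```

```text
cup_bottom [0.471 0.366 0.   ]
cup_top [0.43  0.364 0.075]
cup handle [0.45  0.437 0.04 ]
mallet head [0.552 0.455 0.   ]
mallet head top [0.549 0.444 0.056]
[337.39591462 180.2281858 ]
cup_bottom [0.439 0.342 0.   ]
cup_top [0.446 0.364 0.075]
mallet head [0.546 0.434 0.028]
x [0.498 0.307 0.075]
xb [0.455 0.392 0.   ]
```

```bash
python3 -m creep '[[[0,0.1,1.2,0,0,0],[0,0.1,2.4,0,0,0],[0,0.1,3.6,0,0,0],[0,0.1,4.8,0,0,0],[0,0.1,6,0,0,0],[0,0.1,6.8,0,0,0],[0,0.1,6.8,0,0,0],[0,0.1,6.8,0,0,0],[0,0.1,6.8,0,0,0],[0,0.1,6.8,0,0,0]]]'
python3 -m creep '[[[0,0,0,0,0,0],[0,0,0,0,0,0],[0,0,0,0,0,0],[0,0,0,0,0,0],[0,0,0,0,0,0],[0,0,0,0,0,0],[0,0,0,0,0,0],[0,0,0,0,0,0],[0,0,0,0,0,0],[0,0,0,0,0,0]]]' 1 60
python3 - <<'E'
from h import *
d,s=snap('wrist','w13.png'); print(s['wrist_force'],s['ee_pos'],s['orientation'])
# arc waypoints in tool frame
H=np.array([.595,.172]); p0=s['ee_pos']; M=R.from_euler('xyz',s['orientation'],degrees=True).as_matrix()
v=p0[:2]-H; print(np.linalg.norm(v))
for a in np.arange(0,1.76,.1):
    c,sn=np.cos(-a),np.sin(-a); q=H+np.array([[c,-sn],[sn,c]])@v
    print(round(a,2),q.round(3),(M.T@np.array([*(q-p0[:2]),0])*100).round(2))
E
```

```text
time: 20.15
ee_pos: [0.5699, 0.0454, 0.1111]
orientation: [-179.5, -0.7, -13.3]
wrist_force: [0.4, -0.3, -0.2]
finger_gap: 0.525
time: 21.15
ee_pos: [0.5702, 0.0446, 0.1115]
orientation: [-179.5, -0.7, -13.3]
wrist_force: [-1.8, -5.2, 5.8]
finger_gap: 0.18
[-1.77459949 -5.16541326  5.82827588] [0.57015504 0.04459611 0.11150171] [-179.5148391    -0.72769464  -13.29774079]
0.1298037897328538
0.0 [0.57  0.045] [ 0.  0. -0.]
0.1 [0.558 0.048] [-1.3  -0.01 -0.02]
0.2 [0.545 0.052] [-2.59 -0.16 -0.03]
0.3 [0.534 0.058] [-3.86 -0.43 -0.05]
0.4 [0.523 0.064] [-5.09 -0.82 -0.06]
0.5 [0.512 0.072] [-6.28 -1.34 -0.07]
0.6 [0.503 0.081] [-7.41 -1.98 -0.08]
0.7 [0.494 0.091] [-8.48 -2.72 -0.08]
0.8 [0.486 0.101] [-9.46 -3.57 -0.09]
0.9 [0.48  0.112] [-10.35  -4.51  -0.09]
1.0 [0.474 0.124] [-11.15  -5.53  -0.09]
1.1 [0.47  0.136] [-11.84  -6.63  -0.09]
1.2 [0.467 0.149] [-12.41  -7.79  -0.09]
1.3 [0.466 0.162] [-12.87  -9.01  -0.09]
1.4 [0.465 0.175] [-13.21 -10.26  -0.08]
1.5 [0.466 0.188] [-13.41 -11.54  -0.07]
1.6 [0.468 0.201] [-13.49 -12.84  -0.06]
1.7 [0.472 0.213] [-13.44 -14.13  -0.05]
```

View pics/w13.png

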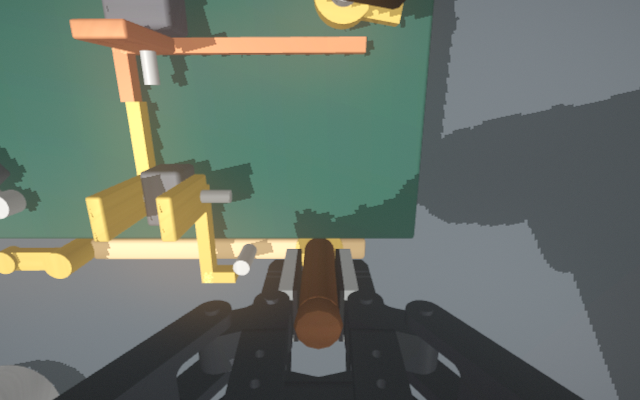

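```bash
python3 -m creep '[[[-0.65,0,0,0,0,0],[-1.3,0,0,0,0,0],[-1.95,-0.1,0,0,0,0],[-2.6,-0.15,0,0,0,0],[-3.2,-0.3,0,0,0,0],[-3.85,-0.4,0,0,0,0],[-4.5,-0.6,-0.05,0,0,0],[-5.1,-0.8,-0.05,0,0,0],[-5.7,-1.1,-0.05,0,0,0],[-6.3,-1.35,-0.05,0,0,0]]]'
python3 - <<'E'
from h import *
d,s=snap('wrist','w14.png'); print(s['wrist_force'],s['ee_pos'],s['orientation'],s['finger_gap'])
E
```

```text
time: 22.2
ee_pos: [0.5124, 0.0743, 0.1115]
orientation: [-179.4, -0.8, -13.2]
wrist_force: [8.3, 5.7, -2.2]
finger_gap: 0.182
[ 8.32515136  5.6504565  -2.16731044] [0.51239118 0.07430343 0.11149459] [-179.38740495   -0.83087888  -13.20198772] 0.18165094839925142
```

View pics/w14.png

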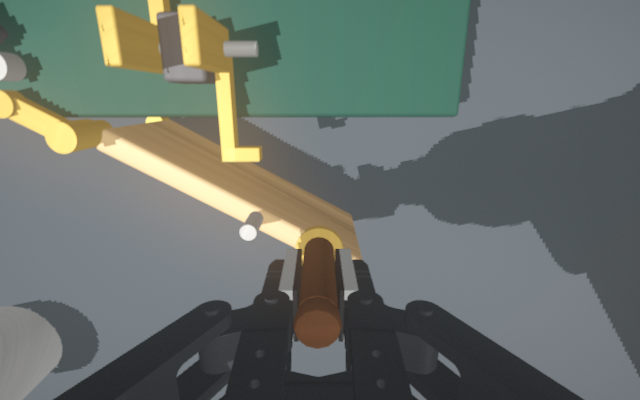

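```bash
python3 -m creep '[[[-0.55,-0.15,0,0,0,0],[-1.1,-0.45,0,0,0,0],[-1.65,-0.8,0,0,0,0],[-2.2,-1.2,0,0,0,0],[-2.7,-1.6,0,0,0,0],[-3.15,-2,0,0,0,0],[-3.6,-2.5,0,0,0,0],[-4.05,-2.95,0,0,0,0],[-4.45,-3.45,0,0,0,0],[-4.85,-4,0,0,0,0]]]'
python3 - <<'E'
from h import *
s=arm.sense(); print(s['wrist_force'],s['ee_pos'],s['orientation'],s['finger_gap'])
H=np.array([.595,.172]); p0=s['ee_pos']; M=R.from_euler('xyz',s['orientation'],degrees=True).as_matrix()
v=p0[:2]-H; print(np.linalg.norm(v), np.arctan2(*v[::-1]))
for a in np.arange(0,.85,.1):
    c,sn=np.cos(-a),np.sin(-a); q=H+np.array([[c,-sn],[sn,c]])@v*.13/np.linalg.norm(v)
    print(round(a,2),q.round(3),(M.T@np.array([*(q-p0[:2]),0])*100).round(2))
E
```

```text
time: 23.25
ee_pos: [0.4767, 0.1265, 0.1116]
orientation: [-179.2, -1.2, -13.1]
wrist_force: [21.7, 5.8, -13.5]
finger_gap: 0.178
[ 21.67078997   5.80652087 -13.45478139] [0.47670705 0.126515   0.11156765] [-179.18414586   -1.18928648  -13.1346098 ] 0.17787004299228068
0.12673637157708292 -2.774509334353073
0.0 [0.474 0.125] [-0.27  0.18 -0.01]
0.1 [0.47  0.138] [-0.94 -0.93 -0.01]
0.2 [0.467 0.15 ] [-1.51 -2.1  -0.  ]
0.3 [0.465 0.163] [-1.95 -3.32  0.01]
0.4 [0.465 0.176] [-2.26 -4.58  0.02]
0.5 [0.466 0.189] [-2.45 -5.87  0.03]
0.6 [0.469 0.202] [-2.51 -7.17  0.05]
0.7 [0.472 0.214] [-2.44 -8.46  0.07]
0.8 [0.477 0.227] [-2.24 -9.75  0.09]
```

```bash
python3 - <<'E'
from h import *
s=arm.sense()
H=np.array([.600,.171]); p0=s['ee_pos']; M=R.from_euler('xyz',s['orientation'],degrees=True).as_matrix()
for a in np.arange(1.0,1.72,.075):
    t=np.radians(-103.2)-a; q=H+.13*np.array([np.cos(t),np.sin(t)])
    print(round(a,3),q.round(3),(M.T@np.array([*(q-p0[:2]),0])*100).round(2))
E
```

```text
1.0 [0.477 0.128] [ 0.05 -0.12  0.  ]
1.075 [0.475 0.137] [-0.45 -0.96  0.  ]
1.15 [0.472 0.146] [-0.88 -1.84  0.01]
1.225 [0.471 0.156] [-1.24 -2.74  0.01]
1.3 [0.47  0.166] [-1.53 -3.67  0.02]
1.375 [0.47  0.175] [-1.76 -4.62  0.03]
1.45 [0.471 0.185] [-1.91 -5.58  0.04]
1.525 [0.472 0.195] [-1.99 -6.55  0.05]
1.6 [0.474 0.204] [-2.   -7.53  0.07]
1.675 [0.477 0.214] [-1.93 -8.5   0.08]
```

```bash
python3 -m creep '[[[-0.45,-0.95,0,0,0,0],[-0.9,-1.85,0,0,0,0],[-1.25,-2.75,0,0,0,0],[-1.55,-3.7,0,0,0,0],[-1.75,-4.6,0.05,0,0,0],[-1.9,-5.6,0.05,0,0,0],[-2,-6.5,0.05,0,0,0],[-2,-7.5,0.05,0,0,0],[-1.95,-8.3,0.1,0,0,0],[-1.95,-8.4,0.1,0,0,0]]]'
python3 - <<'E'
from h import *
d,s=snap('wrist','w15.png'); print(s['wrist_force'],s['ee_pos'],s['orientation'],s['finger_gap'],s['joint_positions'])
v=s['ee_pos'][:2]-[.6,.171]; print(np.linalg.norm(v),np.radians(-103.2)-np.arctan2(v[1],v[0])+2*np.pi)
d,s=snap('scene','s15.png')
E
```

```text
time: 24.25
ee_pos: [0.4768, 0.2144, 0.1114]
orientation: [-179.2, -1.2, -13.0]
wrist_force: [-3.4, -1.7, 7.6]
finger_gap: 0.182
[-3.43723364 -1.73133411  7.58864833] [0.476788   0.21444119 0.11143449] [-179.15848689   -1.17237369  -13.04414847] 0.1822881216031999 [ -36.22363161   13.803188      9.71093636  105.48408705   -2.55512247
   59.48767977 -128.58227131]
0.130645834793126 1.6793778261334964
```

View pics/w15.png

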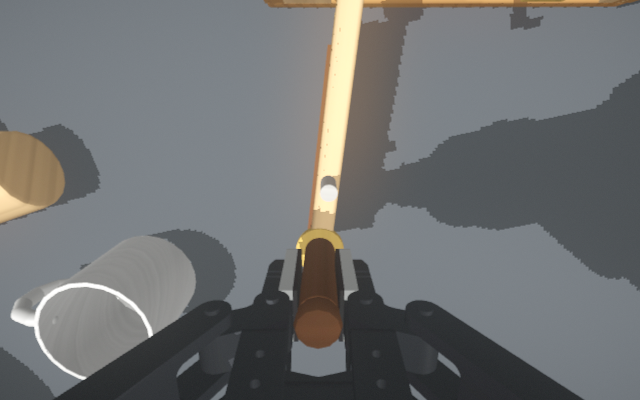

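View pics/s15.png

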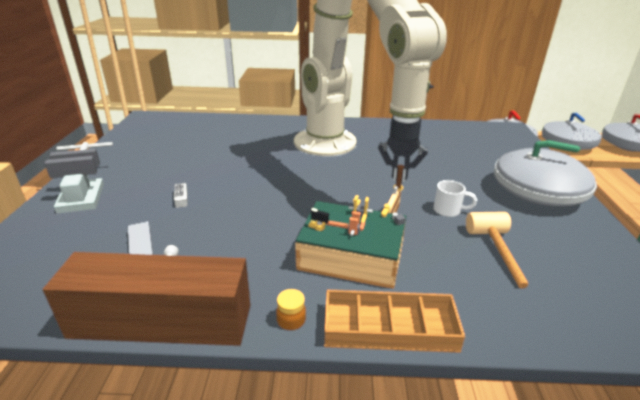

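```bash
python3 -m creep '[[[0,0,0,0,0,0],[0,0,0,0,0,0],[0,0,0,0,0,0],[0,0,0,0,0,0],[0,0,0,0,0,0],[0,0,0,0,0,0],[0,0,0,0,0,0],[0,0,0,0,0,0],[0,0,0,0,0,0],[0,0,0,0,0,0]]]'
python3 - <<'E'
from h import *
print(arm.sense()['ee_pos'],arm.job_done())
E
```

```text
time: 25.35
ee_pos: [0.4766, 0.2141, 0.1115]
orientation: [-179.2, -1.1, -13.1]
wrist_force: [-1.0, -1.7, 4.6]
finger_gap: 0.173
the job is handed in; nothing more can be done
[0.47664021 0.21408488 0.11148491] None
```

The job is handed in at 25.4 s, with the gripper still on the post and holding the gate wide open.

- **Clamp knob:** I turned it anticlockwise until it hit its stop. The twisting resistance rose to about 2.1 Nm and the bar started to slip in the pads.
- **Rear catch, then front catch:** each was squeezed until the ears were about 31–32 mm over their outer faces, which is fully closed. The pictures afterwards showed both still closed and the brass hook clear of its pin.
- **Gate:** I swung it past the detent to about 1.68 rad, worked out from the tool position and a fitted hinge point. The wrist picture agrees that it is a little past square. In a last one-second hold it stayed put to within 0.5 mm, with about 5 N on the wrist.
- **Other things on the bench:** the cup, mallet, feeler block and honing stone look unmoved in the scene camera.

Two measurements did not agree. My first estimate of the hinge was about 5 mm off, so the wrist force reached about 26 N midway through the swing, until I refitted the hinge. One picture put the knob's angle at about 1.47 rad, slightly beyond its 1.4 stop; I take that as picture error.

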